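# Half-mask a medal blank

## Task

Seat the large round brass blank flat in the round nest of the steel masking jig and let go of it. Then slide the jig's sprung shutter, the plate with the upright tab, over the blank to half travel, so that its front edge lies across the middle of the blank, without ever running it far beyond half way, and finish while still holding it there against its spring. Leave the square blank, the small round blank and the hammer where they lie.

Things in the scene. Friction and masses are not known exactly. Their poses are not given: they have to be found in the camera images.
- blank: The loose large round brass blank to be seated: a plain disc 44 mm in diameter, 10 mm thick, about 0.13 kg, lying flat on the bench at the start. Origin: centre of its underside.
- jig: Masking jig, fixed to the bench: a dark steel slab 100 mm (its x) by 190 mm (its y), 20 mm thick, turned up to 0.6 rad. Origin: centre of its underside, on the bench. Its y axis is the shutter's sliding direction, from the rest end towards the nest. The round nest is near its +y end, with nothing beside it on its x and +y sides; white lines beside the nest mark its middle.
- guide (a point): Centre between the jig's two steel guide rails, 42.5 mm along -y from the jig's origin, at the slab's top (20 mm above the bench); axes as the jig's. The rails run 105 mm along y at x = -48 to -33 mm and +33 to +48 mm, tops 46 mm above the bench, and carry the shutter; a 36 mm high, 6 mm thick end wall joins them at their rear (-y) end.
- nest (a point): Centre of the floor of the round nest, 55 mm along the jig's y from its origin, 16 mm above the bench; axes as the jig's. The nest is 47 mm in diameter and 4 mm deep, lined with cork, with a 1.5 mm chamfer at the mouth, in the slab's top (20 mm above the bench), so the seated blank stands 6 mm proud.
- shutter (a joint): Travel of the shutter in m along the jig's +y: 0 at rest (nest uncovered), 0.060 at the far stop (nest covered), 0.030 is half travel, front edge across the nest's middle. The spring pushes back with about 2 N at rest, 8 N at half travel, 14 N at the far stop, plus slight friction, and returns the shutter to 0 when let go.
- edge (a point): Middle of the shutter's front edge, on its top face, 33 mm above the bench; at rest 30 mm short of the nest's middle. The shutter is an aluminium plate 68 mm wide (jig x), 111 mm long (jig y), 4 mm thick, its underside 29 mm above the bench (3 mm over a seated blank). Axes as the jig's; moves with the shutter.
- tab (a point): Middle of the top of the shutter's upright tab, 70 mm above the bench. The tab is an aluminium block 12 mm thick along the jig's y, 30 mm wide along its x, standing 37 mm above the shutter plate. Pinch it from above or push it from behind. At rest it is 70 mm from the jig's origin along -y; it moves with the shutter. Axes as the jig's.
- square_blank: Bystander: loose square brass blank, 44 x 44 mm, 10 mm thick, flat on the bench. Origin: centre of its underside.
- small_blank: Bystander: loose small round brass blank, 30 mm in diameter, 10 mm thick, flat on the bench. Origin: centre of its underside. The three blanks lie in any order, at least 80 mm apart centre to centre.
- hammer: Bystander: hammer 240 mm long with a wooden handle, lying on the bench beyond the work, its handle roughly along y. Origin: underside, near the middle of its length.

How it is judged:
On the way, in this order (a step that is already met when the one before it is completed fails the run):
1. the large round blank lies flat on the floor of the nest (within 3.5 mm of its centre and 2 mm of its floor) and let go, the shutter still at rest (horizontal distance between blank and nest below 0.0035 m and z of blank in the frame of nest below 0.002 m and angle between blank's own z axis and vertical below 0.08 rad and contact force between blank and the fingers below 0.1 N and value of joint shutter below 0.01 m), for 0.2 s.
2. the fingers hold the shutter at half travel (26 to 34 mm) (value of joint shutter between 0.026 and 0.034 m and contact force between shutter and the fingers above 2 N), for 0.3 s.
At the end, for the whole second after the job is handed in: The large round blank lies flat on the floor of the nest (within 3.5 mm of its centre and 2 mm of its floor) and let go, level within 0.08 rad; the fingers hold the shutter still (under 5 mm/s) at 26 to 34 mm of its travel, pressing it with more than 2 N; the shutter does not touch the blank (all of step 2 and horizontal distance between blank and nest below 0.0035 m and z of blank in the frame of nest below 0.002 m and angle between blank's own z axis and vertical below 0.08 rad and contact force between blank and the fingers below 0.1 N and velocity of joint shutter between -0.005 and 0.005 m/s and contact force between shutter and blank below 0.1 N); the arm keeps its last pose, push and grip.
It fails at once if the shutter is driven far beyond half way (more than 45 mm of its 60 mm travel) (value of joint shutter above 0.045 m).
It fails at once if the square blank is moved by more than 20 mm (distance of square_blank from where it was at the start of the episode above 0.02 m).
It fails at once if the small round blank is moved by more than 20 mm (distance of small_blank from where it was at the start of the episode above 0.02 m).
It fails at once if the hammer is moved by more than 20 mm (distance of hammer from where it was at the start of the episode above 0.02 m).
It also fails if it takes over 51 s, if anything falls off the work surface, if the arm or the gripper's body presses on something with over 40 N, if the wrist force passes 120 N, or if a joint passes its speed limit or range.

## Robot

A 7-joint arm with a two-finger parallel gripper is mounted at the origin on the work surface. World frame = base frame: x ahead of the robot, y to its left, z up, the work surface at z = 0. Lengths are in m, angles in rad, forces in N, time in s.
With the tool pointing down it reaches from about 0.425 to 0.925 m from the base axis. Payload 6.8 kg.
Tool frame: the origin (TCP) lies at the very end of the fingers, on their centre line; the grasp point (between the pads) lies 19 mm behind it; z points along the fingers, y is the line along which they close (so a half turn about z gives the same grasp; the last joint's range is limited). The gripper opens to 85 mm and grips with 20 to 120 N. Pads are 22 mm wide; open, the fingers measure 114 mm over their backs; the gripper's body (76 mm by 85 mm) begins 54 mm behind the grasp point. The pads swing forward as they close: fully open they stand 13 mm farther back than shut.
Start: joints at [-1.256, 0.477, 0.022, 1.555, -0.011, 1.109, -0.083], TCP at [0.277, 0.616, 0.231] pointing down, gripper open.
Joint ranges: [-2.96, 2.96], [-0.34, 2.1], [-1.41, 1.46], [0.24, 2.44], [-1.37, 4.51], [0.17, 1.92], [-2.96, 2.96]. Speed limits (rad/s): [2.39, 2.39, 3.14, 3.14, 3.14, 3.14, 3.14].

## Interface

Orientations are given as a rotation vector (axis times angle).
In Python, from bench import get_obs, viewer, r gives the robot as it stands. The module is installed in compiled form; this text tells all that it offers.
- The arm moves only by the tool play_rows, never from a script. Its argument "commands" is a list that holds one entry, the list of rows, each a list of 5 numbers: the gripper's target within -1 to 1 (shut at 1, half-way at 0, fully open at -1), then the shift along the tool's x, y, z scaled (see below), then the turn about the tool's z scaled (see below). A call has 1 to 12 rows; each row is the pose to reach, as a shift and turn from the pose commanded when the call began, along the tool's axes at that moment; what a row does not reach only later rows make up. The controller multiplies each number of a shift by 0.2 m and each number of a turn by pi/2 rad. A row lasts 1/12 s, in which the tool goes at most 41.7 mm and 7.16 degrees, less where a joint would pass 70% of its speed; a pose out of reach is approached as far as the arm can. A call with a number of a shift or a turn outside -1 to 1 is refused whole. A call with a gripper value outside its range is refused whole. The fingers move at their own pace and stop on an object; "grip_force" is the grip in N (left out, the last holds). Time passes only in rows, so rows that repeat a pose let the fingers close. It gives the time, the measured TCP pose, the force, the opening and the grip force at its end, in the units of the state.
- get_obs(): the state, without advancing time (a new reading comes with each control period).
- viewer.grab_frame(name): name is "scene" or "top" or "wrist"; returns a dict with "pixels" (400x640x3 uint8, red, green, blue), "fovy" (degrees; the focal length in pixels is half the picture's height over the tangent of half this angle, whatever the lens; pixels are square), "cx", "cy" (the principal point, pixels), "distortion" ([k1, k2, p1, p2, k3] as OpenCV has them; the pictures are not rectified), "world_to_cam" (4x4, takes a point from world to camera coordinates); the wrist camera has in their place "hand_eye" (4x4, takes a point from camera to tool coordinates, whose origin is the TCP and whose axes are the flange's). Camera axes: x right, y up, looking along -z (the intrinsics and any distortion apply to the point x, -y, -z); pixel columns grow to the right and rows downward; lengths in m; the calibration is good to about 2 mm. A picture is of the moment at which its call begins: read the wrist's pose just before it. There is no depth.
- r.hand_in(): hands the job in; it is judged then, once.
Trained networks look in a picture, given as the dict that the camera call returned (one of the last four; its "shot" number tells which), for a name from the list of things; names that differ only in an ending like _2 or _b are one class to them, and where a whole thing is asked for, a point or a joint stands for the part that bears it (a point fixed in the world has none). Each returns a list of dicts, best first, with "score" (0 to 1); they miss things now and then, are a little off and sometimes report something else, mostly with a low value. They report only what shows in the picture. A call takes as long as a camera call.
- viewer.trace(picture, thing): "pixels" (400x640 bool, what is visible of it) and "rect" ([left, top, right, bottom] in pixels, round what is visible of it).
The state is a dict: "clock": time; "joints": joint angles; "qvel": joint speeds; "tau": joint torques, N m; "tcp_pos": TCP position; "orientation": TCP orientation; "contact_force": force on the tool from outside, world axes, zero at the start; "moment": the same for the moment, N m; "grip_width": finger opening in m; "gripper_force": force on a finger pad.
Only numpy, scipy, OpenCV 4.12 (cv2) and the standard library are available. Lean on these libraries where they do the work, as an engineer would, in place of code of your own. Each camera call takes 0.05 s, during which the arm holds its last target. There are 200 camera calls.

## Working session

There is one attempt and no reset: what is moved stays moved. The work goes in short steps, Python scripts to look and compute and a tool call to move; the robot and the scene stay as the last step left them, time stands still between calls to the robot, and variables do not carry over. Pictures are saved under pics/ and viewed, at most 10 in all, crops included, and the job is handed in when it is done.

Besides the shell and the picture viewer there is one more tool, called after "Call:" as name(argument=value, ...), one argument or row to a line, values as JSON. play_rows: Moves the arm, as the interface text tells. Shifts and turns lie within -1 to 1; 1 stands for 0.2 m of shift or pi/2 rad of turn. Its arguments: {"type":"object","properties":{"commands":{"type":"array","items":{"type":"array","items":{"type":"array","items":{"type":"number","minimum":-1,"maximum":1}}}},"grip_force":{"type":"number"}},"required":["commands"]}

```bash
mkdir -p pics; cat > h.py <<'E'
import numpy as np, cv2
from scipy.spatial.transform import Rotation as R
from bench import get_obs, viewer, r
def K(p):
    f=200/np.tan(np.radians(p["fovy"])/2); return np.array([[f,0,p["cx"]],[0,f,p["cy"]],[0,0,1.]])
def cam2world(p,obs=None):
    if "world_to_cam" in p: return np.linalg.inv(np.array(p["world_to_cam"]))
    T=np.eye(4); T[:3,:3]=R.from_rotvec(obs["orientation"]).as_matrix(); T[:3,3]=obs["tcp_pos"]
    return T@np.array(p["hand_eye"])
def toplane(p,uv,z,obs=None):
    uv=np.asarray(uv,float).reshape(-1,1,2)
    n=cv2.undistortPoints(uv,K(p),np.array(p["distortion"],float)).reshape(-1,2)
    M=cam2world(p,obs); d=np.c_[n[:,0],-n[:,1],-np.ones(len(n))]@M[:3,:3].T; o=M[:3,3]
    return o+d*((z-o[2])/d[:,2])[:,None]
def project(p,X,obs=None):
    M=np.linalg.inv(cam2world(p,obs)); c=np.asarray(X,float).reshape(-1,3)@M[:3,:3].T+M[:3,3]
    c=c*[1,-1,-1]
    return cv2.projectPoints(c,np.zeros(3),np.zeros(3),K(p),np.array(p["distortion"],float))[0].reshape(-1,2)
def save(p,n): cv2.imwrite(f"pics/{n}.png",cv2.cvtColor(p["pixels"],cv2.COLOR_RGB2BGR))
def centre(m):
    c=max(cv2.findContours(m.astype(np.uint8),cv2.RETR_EXTERNAL,cv2.CHAIN_APPROX_NONE)[0],key=cv2.contourArea)
    return c[:,0,:].astype(float)
E
python3 - <<'E'
from h import *
o=get_obs(); print({k:np.round(v,4) for k,v in o.items()})
for cam in ["top","scene"]:
    p=viewer.grab_frame(cam); save(p,cam+"0")
    print(cam,p["fovy"],p["cx"],p["cy"],p["distortion"],np.round(cam2world(p)[:3,3],3))
    for t in ["blank","jig","tab","square_blank","small_blank","hammer"]:
        for d in viewer.trace(p,t)[:2]:
            c=centre(d["pixels"]); z=.01 if "blank" in t else .02
            X=toplane(p,c,z); (a,s,an)=cv2.minAreaRect((X[:,:2]*1000).astype(np.float32))
            print(t,round(d["score"],2),np.round(d["rect"]),"centre mm",np.round(a,1),np.round(s,1),round(an,1))
E
```

```text
{'clock': np.float64(0.0), 'joints': array([-1.2561,  0.4778,  0.0223,  1.5565, -0.0115,  1.1093, -0.0831]), 'qvel': array([ 0.0003,  0.0017,  0.0003, -0.0002, -0.0014,  0.0009,  0.0007]), 'tau': array([-6.00000e-04, -5.96440e+01,  1.60750e+00, -2.81208e+01,
        1.25000e-02,  9.00000e-03, -0.00000e+00]), 'tcp_pos': array([0.2767, 0.615 , 0.2303]), 'orientation': array([-6.5910e-01, -3.0714e+00,  2.8000e-03]), 'contact_force': array([ 0.3602, -0.5232,  0.3089]), 'moment': array([-0.0129,  0.0124,  0.0772]), 'gripper_force': np.float64(0.0), 'grip_width': np.float64(0.0854)}
top 42.30351405446369 320.115110197685 206.22306694440937 [-0.02766412  0.          0.          0.          0.        ] [0.523 0.044 0.982]
blank 0.96 [265. 282. 286. 305.] centre mm [454.5 135.2] [39.2 40.6] 89.3
jig 0.81 [335. 198. 448. 270.] centre mm [555.5 -84.7] [194.4 103.4] 77.3
tab 0.95 [376. 215. 438. 263.] centre mm [ 548.5 -113.8] [114.1  72.4] 77.2
small_blank 0.75 [251. 225. 264. 242.] centre mm [567.2 166.5] [29.5 30.5] 44.3
hammer 0.77 [211.  94. 336. 138.] centre mm [793.4 131.2] [238.9  87.9] 88.8
scene 44.45395386298261 309.478200228329 202.82984403516278 [-0.01682318  0.          0.          0.          0.        ] [ 1.314 -0.18   0.644]
blank 0.78 [306. 167. 326. 180.] centre mm [463.3 135.2] [40.6 51.1] 71.0
jig 0.84 [181. 194. 281. 243.] centre mm [553.7 -83.9] [194.5 155.5] 77.7
tab 0.93 [187. 195. 245. 222.] centre mm [ 524.3 -106.7] [127.4  87.1] 67.7
square_blank 0.83 [395. 174. 420. 192.] centre mm [554.4 311.6] [46.4 52.9] 71.1
small_blank 0.49 [342. 196. 353. 207.] centre mm [574.4 164.5] [25.3 31.4] 67.8
hammer 0.95 [316. 240. 453. 299.] centre mm [818.9 135.6] [102.8 250.8] 9.2
```

View pics/top0.png

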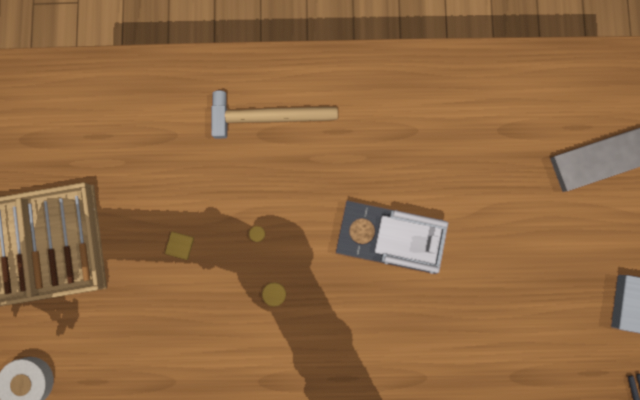

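View pics/scene0.png

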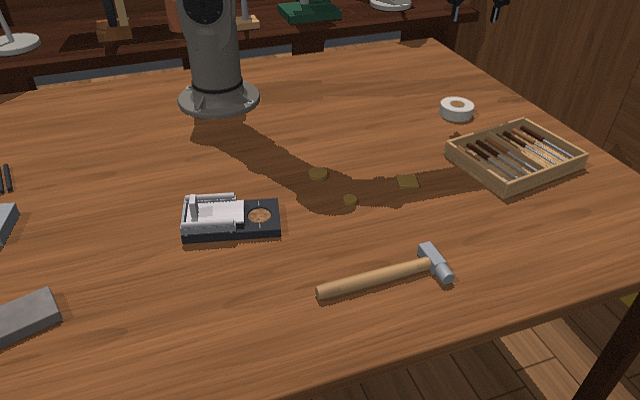

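Call:
play_rows(
  commands=[
    [[-1,-0.08,-0.08,0,0],[-1,-0.18,-0.18,0,0],[-1,-0.28,-0.28,0,0],[-1,-0.38,-0.38,0,0],[-1,-0.48,-0.48,0,0],[-1,-0.58,-0.58,0,0],[-1,-0.68,-0.68,0,0],[-1,-0.78,-0.78,0,0],[-1,-0.85,-0.86,0,0],[-1,-0.9,-0.91,0,0],[-1,-0.9,-0.91,0,0]],
  ],
  grip_force=40,
)

```text
clock: 1.62
tcp_pos: [0.368, 0.3728, 0.2315]
orientation: [0.666, 3.069, -0.001]
contact_force: [-0.1, 0.8, 0.3]
grip_width: 0.0856
gripper_force: 0.0
```

Call:
play_rows(
  commands=[
    [[-1,-0.08,-0.08,0,0.07],[-1,-0.18,-0.18,0,0.145],[-1,-0.28,-0.28,0,0.22],[-1,-0.38,-0.38,0,0.295],[-1,-0.48,-0.48,0,0.37],[-1,-0.58,-0.58,0,0.445],[-1,-0.68,-0.68,0,0.52],[-1,-0.78,-0.78,0.05,0.595],[-1,-0.85,-0.86,0.1,0.67],[-1,-0.9,-0.91,0.15,0.745],[-1,-0.9,-0.91,0.15,0.82],[-1,-0.9,-0.91,0.15,0.872]],
  ],
)

```text
clock: 2.62
tcp_pos: [0.4562, 0.1363, 0.2008]
orientation: [2.46, 1.954, -0.001]
contact_force: [-0.3, 0.2, 0.2]
grip_width: 0.0855
gripper_force: 0.0
```

```bash
cat >> h.py <<'E'
def go(o,X):  # world target -> tool shift units
    return np.round(R.from_rotvec(o["orientation"]).as_matrix().T@(np.array(X)-o["tcp_pos"])/.2,4)
def axes(o):
    M=R.from_rotvec(o["orientation"]).as_matrix(); return "xang %.2f yang %.2f zaxis %s"%(np.degrees(np.arctan2(M[1,0],M[0,0])),np.degrees(np.arctan2(M[1,1],M[0,1])),np.round(M[:,2],4))
E
python3 - <<'E'
from h import *
o=get_obs(); print(o["clock"],o["tcp_pos"],axes(o),np.round(o["joints"],2))
p=viewer.grab_frame("wrist"); save(p,"w1"); print(np.round(cam2world(p,o),3))
for d in viewer.trace(p,"blank"):
    c=centre(d["pixels"]); X=toplane(p,c,.01,o)*1000
    print(round(d["score"],2),d["rect"],cv2.minEnclosingCircle(X[:,:2].astype(np.float32)),cv2.fitEllipse(X[:,:2].astype(np.float32)))
E
```

```text
2.6167 [0.45620233 0.13628113 0.20084182] xang 76.93 yang -13.07 zaxis [-4.e-04 -4.e-04 -1.e+00] [-0.79  0.19  0.42  2.07 -0.1   0.9  -0.54]
[[ 0.974  0.215  0.069  0.474]
 [-0.226  0.927  0.298  0.214]
 [-0.    -0.306  0.952  0.344]
 [ 0.     0.     0.     1.   ]]
0.62 [300.1, 145.8, 338.8, 187.1] ((455.3420104980469, 141.96029663085938), 22.36505889892578) ((455.1180725097656, 141.90980529785156), (41.03987503051758, 43.8453483581543), 134.7542266845703)
```

View pics/w1.png

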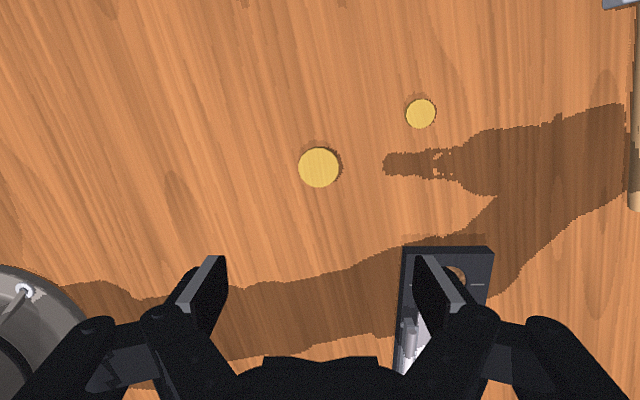

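Call:
play_rows(
  commands=[
    [[-1,0.01,0,0.1,0],[-1,0.01,0,0.2,0],[-1,0.01,0,0.32,0],[-1,0.01,0,0.44,0],[-1,0.01,0,0.54,0],[-1,0.01,0,0.6,0],[-1,0.01,0,0.6,0],[-1,0.01,0,0.6,0]],
  ],
)

```text
clock: 3.38
tcp_pos: [0.4563, 0.1387, 0.0811]
orientation: [-2.45, -1.966, 0.001]
contact_force: [0.5, -0.2, 0.1]
grip_width: 0.0855
gripper_force: 0.0
```

```bash
python3 - <<'E'
from h import *
o=get_obs(); print(o["clock"],o["tcp_pos"],axes(o))
p=viewer.grab_frame("wrist")
d=viewer.trace(p,"blank")[0]; print(d["score"],d["rect"])
l,t,rr,b=[int(v) for v in d["rect"]]
px=p["pixels"].astype(int)
hsv=cv2.cvtColor(p["pixels"],cv2.COLOR_RGB2HSV)
print(hsv[(t+b)//2,(l+rr)//2], hsv[max(t-12,0),l])
c=centre(d["pixels"]); X=toplane(p,c,.01,o)*1000
print(cv2.fitEllipse(X[:,:2].astype(np.float32)))
q=p["pixels"][max(t-40,0):b+40,max(l-60,0):rr+60]; q=cv2.resize(q,None,fx=3,fy=3)
T=project(p,[o["tcp_pos"],*(toplane(p,[[ (l+rr)/2,(t+b)/2 ]],.01,o))],o); print(T,q.shape,(max(l-60,0),max(t-40,0)))
cv2.imwrite("pics/w2.png",cv2.cvtColor(q,cv2.COLOR_RGB2BGR)[:600,:800])
E
```

```text
3.3833 [0.45627887 0.13872628 0.08107552] xang 77.48 yang -12.52 zaxis [-9.e-04 -3.e-04 -1.e+00]
0.8 [289.8, 174.8, 347.4, 237.8]
[ 20 137 155] [ 12 141 179]
((455.2220764160156, 141.79049682617188), (42.429996490478516, 44.81147003173828), 160.4274444580078)
[[319.62498466 260.34397616]
 [318.         205.5       ]] (429, 534, 3) (229, 134)
```

View pics/w2.png

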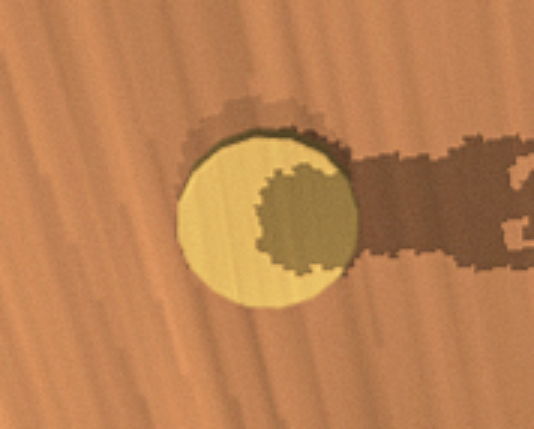

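Call:
play_rows(
  commands=[
    [[-1,0.004,-0.0065,0.06,0],[-1,0.004,-0.0065,0.14,0],[-1,0.004,-0.0065,0.22,0],[-1,0.004,-0.0065,0.3,0],[-1,0.004,-0.0065,0.35,0],[-1,0.004,-0.0065,0.38,0],[-1,0.004,-0.0065,0.39,0],[-1,0.004,-0.0065,0.39,0]],
  ],
)

```text
clock: 4.15
tcp_pos: [0.4556, 0.1391, 0.0035]
orientation: [-2.453, -1.962, -0.001]
contact_force: [-0.4, -1.2, -0.4]
grip_width: 0.0855
gripper_force: 0.0
```

Call:
play_rows(
  commands=[
    [[0.5,0,0,0,0],[0.5,0,0,0,0],[0.5,0,0,0,0],[0.5,0,0,0,0],[0.5,0,0,0,0],[0.5,0,0,0,0],[0.5,0,0,0,0],[0.5,0,0,0,0]],
  ],
  grip_force=40,
)

```text
clock: 4.82
tcp_pos: [0.4556, 0.1391, 0.0041]
orientation: [-2.454, -1.962, -0.002]
contact_force: [-2.4, -0.4, 9.1]
grip_width: 0.0412
gripper_force: 39.2
```

Call:
play_rows(
  commands=[
    [[0.5,0,0,-0.03,0],[0.5,0,0,-0.08,0],[0.5,0,0,-0.16,0],[0.5,0,0,-0.24,0],[0.5,0,0,-0.32,0],[0.5,0,0,-0.38,0],[0.5,0,0,-0.4,0],[0.5,0,0,-0.4,0]],
  ],
)

```text
clock: 5.48
tcp_pos: [0.4559, 0.1393, 0.0846]
orientation: [2.453, 1.962, 0.004]
contact_force: [0.3, 0.4, -1.3]
grip_width: 0.0413
gripper_force: 40.7
```

```bash
python3 - <<'E'
from h import *
o=get_obs(); print(o["clock"],o["tcp_pos"],axes(o),o["grip_width"],o["contact_force"])
p=viewer.grab_frame("wrist"); save(p,"w3")
d=viewer.trace(p,"blank")
for e in d[:2]: print(e["score"],e["rect"])
print(project(p,[o["tcp_pos"]],o))
q=cv2.resize(p["pixels"][160:360,190:450],None,fx=3,fy=3)
cv2.imwrite("pics/w3.png",cv2.cvtColor(q,cv2.COLOR_RGB2BGR))
E
```

```text
5.4833 [0.45589675 0.13929474 0.08461043] xang 77.30 yang -12.70 zaxis [ 0.0021  0.0013 -1.    ] 0.04130818128142786 [ 0.31137616  0.42222397 -1.29721254]
0.89 [280.1, 216.4, 362.5, 305.3]
[[319.63184576 260.3489299 ]]
```

View pics/w3.png

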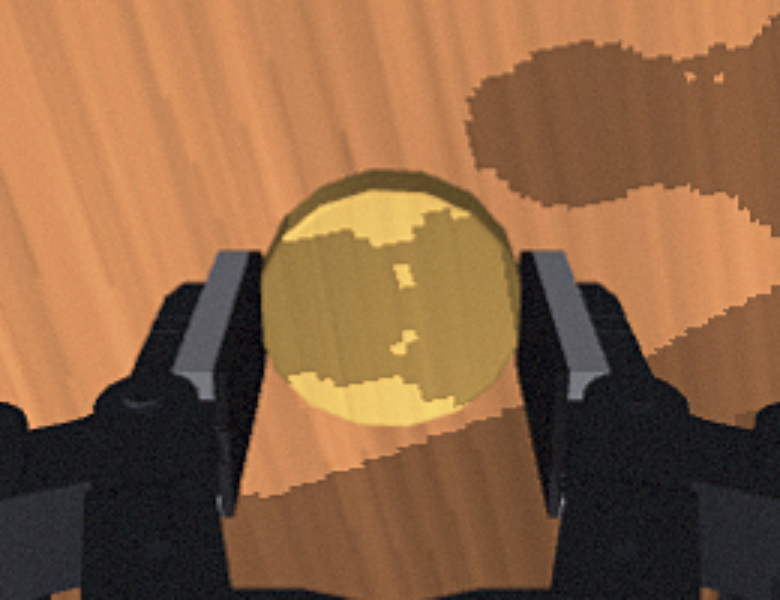

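Call:
play_rows(
  commands=[
    [[0.5,-0.04,0.04,-0.05,0],[0.5,-0.12,0.12,-0.1,0],[0.5,-0.22,0.22,-0.13,0],[0.5,-0.32,0.33,-0.13,0],[0.5,-0.42,0.43,-0.13,0],[0.5,-0.52,0.53,-0.13,0],[0.5,-0.6,0.62,-0.13,0],[0.5,-0.66,0.68,-0.13,0],[0.5,-0.7,0.72,-0.13,0],[0.5,-0.708,0.732,-0.13,0],[0.5,-0.708,0.732,-0.13,0],[0.5,-0.708,0.732,-0.13,0]],
  ],
)

```text
clock: 6.58
tcp_pos: [0.5661, -0.0302, 0.1087]
orientation: [-2.451, -1.962, 0.001]
contact_force: [-0.1, 0.6, -1.6]
grip_width: 0.0412
gripper_force: 40.8
```

```bash
python3 - <<'E'
from h import *
o=get_obs(); print(o["clock"],o["tcp_pos"],axes(o),o["grip_width"])
p=viewer.grab_frame("wrist"); cv2.imwrite("pics/w4raw.png",cv2.cvtColor(p["pixels"],cv2.COLOR_RGB2BGR))
for t in ["jig","tab","nest","blank"]:
    for e in viewer.trace(p,t)[:1]: print(t,e["score"],e["rect"])
import pickle; pickle.dump((dict(o),{k:v for k,v in p.items()}),open("w4.pkl","wb"))
# nest rim guess & blank offset in tool
a=np.linspace(0,2*np.pi,60); im=p["pixels"].copy()
u=np.array([.2198,.9755]); J=np.array([.5555,-.0847]); N=J+.055*u
print(N,project(p,[[*N,.02]],o))
B=toplane(p,[[320.3,262.7]],o["tcp_pos"][2]+.006,o)[0]; print("blank rel tool", go(o,B)*200)
save(p,"w4")
E
```

```text
6.5833 [ 0.56612167 -0.03017894  0.10868442] xang 77.36 yang -12.64 zaxis [-1.6e-03  7.0e-04 -1.0e+00] 0.04117853257692178
jig 0.6 [256.6, 139.7, 394.1, 363.3]
tab 0.61 [281.4, 234.7, 369.2, 360.1]
nest 0.63 [253.7, 140.6, 395.5, 360.5]
blank 0.71 [276.9, 216.1, 366.1, 303.1]
[ 0.567589  -0.0310475] [[322.02747846 203.22201414]]
blank rel tool [ 2.08  0.32 -6.  ]
```

View pics/w4.png

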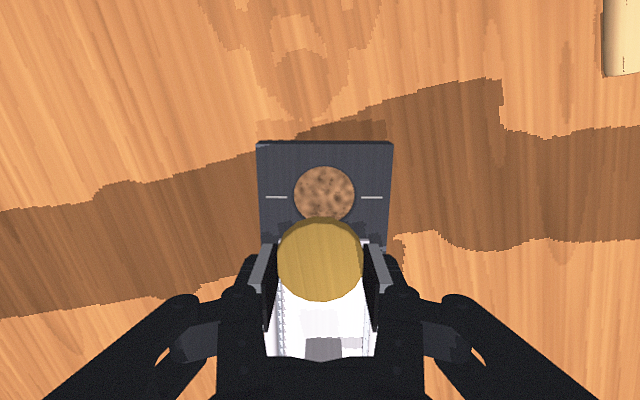

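```bash
python3 - <<'E'
from h import *
import pickle
o,p=pickle.load(open("w4.pkl","rb"))
im=p["pixels"].astype(int); R_,G,B_=im[...,0],im[...,1],im[...,2]
# white line pixels
w=np.zeros((400,640),bool); w[185:210,260:390]=True
wl=w&(im.min(2)>130)
v,u=np.nonzero(wl); 
for s in (u<300,u>345):
    X=toplane(p,np.c_[u[s],v[s]],.02,o)*1000; print("line",s.sum(),u[s].min(),u[s].max(),v[s].mean(),X.mean(0).round(1))
X=toplane(p,np.c_[u,v],.02,o)*1000
L,Rr=X[u<300].mean(0),X[u>345].mean(0); d=Rr-L; print("mid",((L+Rr)/2).round(1),"len",np.linalg.norm(d).round(1),"jigx ang",np.degrees(np.arctan2(d[1],d[0])))
# cork
c=(R_-B_>25); c[:163]=0;c[216:]=0;c[:,:285]=0;c[:,365:]=0
k=centre(c); k=k[k[:,1]<210]; k=k[k[:,1]<208]
X=(toplane(p,k,.02,o)*1000)[:,:2]
A=np.c_[2*X,np.ones(len(X))]; s=np.linalg.lstsq(A,(X**2).sum(1),rcond=None)[0]
print("cork",s[:2],"r",np.sqrt(s[2]+s[0]**2+s[1]**2))
# held blank top face: bright/yellow
b=viewer
hs=cv2.cvtColor(p["pixels"],cv2.COLOR_RGB2HSV); print(hs[260,320],hs[219,320],hs[290,320],hs[216:232,320,2])
E
```

```text
line 42 266 286 196.5 [534.7 -18.2  20. ]
line 41 361 382 197.3170731707317 [605.1 -34.6  20. ]
mid [569.9 -26.4  20. ] len 72.2 jigx ang -13.116479440092903
cork [570.17333993 -25.25996451] r 22.69852784086424
[ 19 146 196] [ 21 145 116] [ 20 144 198] [137 113 110 116 112 110 112 141 178 189 189 183 185 186 189 187]
```

Call:
play_rows(
  commands=[
    [[0.5,0.01,0.008,0.03,0],[0.5,0.0224,0.0175,0.09,0],[0.5,0.0224,0.0175,0.16,0],[0.5,0.0224,0.0175,0.23,0],[0.5,0.0224,0.0175,0.3,0],[0.5,0.0224,0.0175,0.35,0],[0.5,0.0224,0.0175,0.38,0],[0.5,0.0224,0.0175,0.4,0],[0.5,0.0224,0.0175,0.41,0],[0.5,0.0224,0.0175,0.41,0]],
  ],
)

```text
clock: 7.67
tcp_pos: [0.5714, -0.0278, 0.0271]
orientation: [-2.454, -1.962, 0.0]
contact_force: [-0.5, 0.2, -0.7]
grip_width: 0.0414
gripper_force: 40.8
```

```bash
python3 - <<'E'
from h import *
o=get_obs(); print(o["clock"],o["tcp_pos"],axes(o),o["grip_width"],o["contact_force"])
ps=viewer.grab_frame("scene"); p=viewer.grab_frame("wrist")
q=cv2.resize(p["pixels"][140:340,220:430],None,fx=3,fy=3)[:400*1]
a=cv2.resize(ps["pixels"][170:260,170:300],None,fx=5,fy=4)
cv2.imwrite("pics/c5.png",cv2.cvtColor(np.vstack([cv2.resize(q,(640,300)),cv2.resize(a,(640,300))]),cv2.COLOR_RGB2BGR))
E
```

```text
7.6667 [ 0.57140423 -0.02782388  0.02713942] xang 77.29 yang -12.71 zaxis [-0. -0. -1.] 0.04140506206935602 [-0.45357536  0.24443134 -0.67327998]
```

View pics/c5.png

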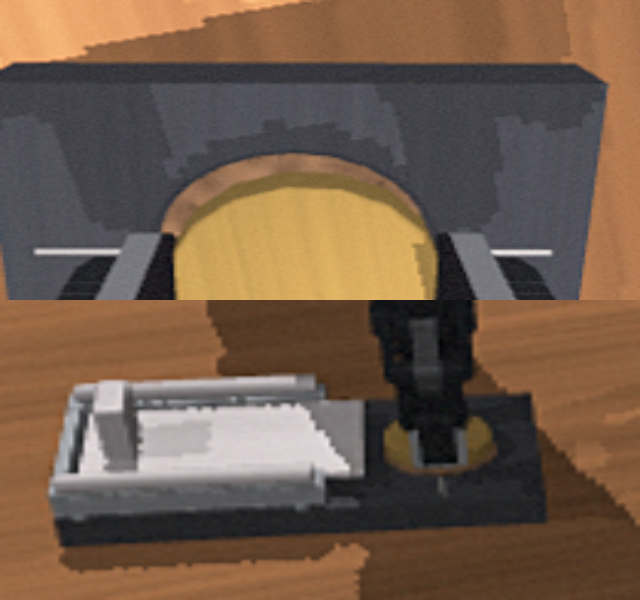

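```bash
python3 - <<'E'
from h import *
o=get_obs(); p=viewer.grab_frame("wrist"); im=p["pixels"].astype(int)
m=np.zeros((400,640),bool); m[244:260,225:262]=1; m[244:260,380:408]=1
m&=(im.min(2)>135)&(np.ptp(im,axis=2)<40)
v,u=np.nonzero(m); X=toplane(p,np.c_[u,v],.02,o)
M=R.from_rotvec(o["orientation"]).as_matrix(); t=(X-o["tcp_pos"])@M*1000
for s in (u<300,u>340): print(s.sum(),u[s].min(),u[s].max(),v[s].mean(),t[s].mean(0).round(2),t[s].min(0).round(1),t[s].max(0).round(1))
# slab side edges at rows ~ 230
for row in (200,215,225):
    g=cv2.GaussianBlur(p["pixels"],(3,3),0).astype(int)[row]; rb=g[:,0]-g[:,2]
    l=[c for c in range(200,300) if rb[c]>30]; rr=[c for c in range(340,460) if rb[c]>30]
    if l and rr:
        e=toplane(p,[[max(l)+.5,row],[min(rr)-.5,row]],.02,o); print(row,max(l),min(rr),((e-o["tcp_pos"])@M*1000).round(1).tolist())
# blank top edge: row of brightness rise at col 320
print(im[150:215:1,318,0].tolist())
E
```

```text
80 231 259 251.0875 [  1.07 -39.31   7.73] [  0.5 -46.3   7.7] [  1.7 -31.6   7.7]
40 381 400 251.5 [ 0.81 37.01  7.8 ] [ 0.5 32.   7.8] [ 1.1 42.   7.8]
200 214 417 [[29.2, -52.1, 7.7], [29.2, 48.0, 7.8]]
215 299 340 [[21.2, -10.1, 7.8], [21.2, 10.0, 7.8]]
225 299 340 [[15.8, -10.2, 7.8], [15.8, 10.1, 7.8]]
[150, 141, 142, 145, 148, 145, 143, 145, 145, 145, 146, 149, 146, 143, 147, 145, 154, 123, 73, 50, 54, 54, 59, 55, 58, 59, 52, 79, 81, 85, 80, 83, 81, 81, 82, 81, 81, 82, 80, 82, 82, 80, 82, 84, 87, 85, 78, 68, 68, 62, 68, 70, 73, 66, 65, 69, 63, 45, 109, 148, 154, 151, 150, 150, 149]
```

```bash
python3 - <<'E'
from h import *
import pickle
o,p=pickle.load(open("w4.pkl","rb"))
hs=cv2.cvtColor(p["pixels"],cv2.COLOR_RGB2HSV).astype(int)
M=R.from_rotvec(o["orientation"]).as_matrix()
P=[]
for u in range(296,346,2):
    col=cv2.blur(hs[:,u,2].astype(np.uint8).reshape(-1,1),(1,3)).ravel().astype(int)
    sat=hs[:,u,1]
    top=next((v for v in range(218,245) if hs[v,u,2]>150),None)
    bot=next((v for v in range(285,320) if sat[v]<90),None)
    if top and bot: P+= [(u,top-.5),(u,bot-.5)]
P=np.array(P); print(P[::8].tolist(),P[1::8].tolist())
for dz in (.006,.005):
    X=((toplane(p,P,o["tcp_pos"][2]+dz,o)-o["tcp_pos"])@M*1000)[:,:2]
    A=np.c_[2*X,np.ones(len(X))]; s=np.linalg.lstsq(A,(X**2).sum(1),rcond=None)[0]
    r_=np.sqrt(s[2]+s[0]**2+s[1]**2); print("blank rel",s[:2],"r",r_,np.abs(np.linalg.norm(X-s[:2],axis=1)-r_).max())
E
```

```text
[[296.0, 228.5], [304.0, 225.5], [312.0, 223.5], [320.0, 223.5], [328.0, 223.5], [336.0, 225.5], [344.0, 229.5]] [[296.0, 295.5], [304.0, 298.5], [312.0, 300.5], [320.0, 301.5], [328.0, 300.5], [336.0, 298.5], [344.0, 294.5]]
blank rel [1.46480692 0.06967718] r 21.234820766534995 0.4501481904375062
blank rel [0.89308533 0.0695429 ] r 21.389875347562594 0.45343512842663714
```

Call:
play_rows(
  commands=[
    [[0.5,0.0,-0.005,0,0],[0.5,0.0,-0.0105,0,0],[0.5,0.0,-0.0105,0.01,0],[0.5,0.0,-0.0105,0.018,0],[0.5,0.0,-0.0105,0.0225,0],[0.5,0.0,-0.0105,0.0225,0],[0.5,0.0,-0.0105,0.0225,0]],
  ],
)

```text
clock: 8.4
tcp_pos: [0.5692, -0.0274, 0.0227]
orientation: [-2.454, -1.962, 0.0]
contact_force: [0.0, 0.6, -1.7]
grip_width: 0.0414
gripper_force: 40.8
```

Call:
play_rows(
  commands=[
    [[0.5,0,0,0.004,0],[0.5,0,0,0.008,0],[0.5,0,0,0.008,0]],
  ],
)

```text
clock: 8.65
tcp_pos: [0.5692, -0.0274, 0.021]
orientation: [-2.453, -1.962, 0.0]
contact_force: [0.8, -0.1, -1.0]
grip_width: 0.0414
gripper_force: 40.8
```

Call:
play_rows(
  commands=[
    [[0.2,0,0,0,0],[0,0,0,0,0],[-0.3,0,0,0,0],[-0.6,0,0,0,0],[-0.6,0,0,0,0],[-0.6,0,0,-0.03,0],[-0.6,0,0,-0.1,0],[-0.6,0,0,-0.2,0],[-0.6,0,0,-0.3,0],[-0.6,0,0,-0.38,0],[-0.6,0,0,-0.4,0],[-0.6,0,0,-0.4,0]],
  ],
)

```text
clock: 9.65
tcp_pos: [0.5703, -0.0273, 0.1027]
orientation: [2.452, 1.961, 0.004]
contact_force: [0.5, -0.0, -0.8]
grip_width: 0.0681
gripper_force: 0.0
```

```bash
python3 - <<'E'
from h import *
import pickle
o=get_obs(); print(o["clock"],o["tcp_pos"],axes(o),o["grip_width"])
p=viewer.grab_frame("wrist"); pickle.dump((o,p),open("w6.pkl","wb"))
d=viewer.trace(p,"blank")[0]; print(d["score"],d["rect"])
c=centre(d["pixels"]); X=(toplane(p,c,.026,o)*1000)[:,:2]; print(cv2.fitEllipse(X.astype(np.float32)))
M=R.from_rotvec(o["orientation"]).as_matrix()
for e in viewer.trace(p,"tab")[:1]: print("tab",e["score"],e["rect"])
q=cv2.resize(p["pixels"][130:380,220:430],None,fx=2.4,fy=2.4)
cv2.imwrite("pics/w6.png",cv2.cvtColor(q,cv2.COLOR_RGB2BGR))
E
```

```text
9.65 [ 0.57029987 -0.02727684  0.10265058] xang 77.30 yang -12.70 zaxis [ 3.e-03  5.e-04 -1.e+00] 0.06811430171822717
0.8 [291.4, 173.7, 350.5, 235.6]
((569.5421752929688, -24.810880661010742), (42.49160385131836, 44.66019821166992), 169.2647705078125)
tab 0.8 [272.2, 244.7, 368.6, 359.8]
```

View pics/w6.png

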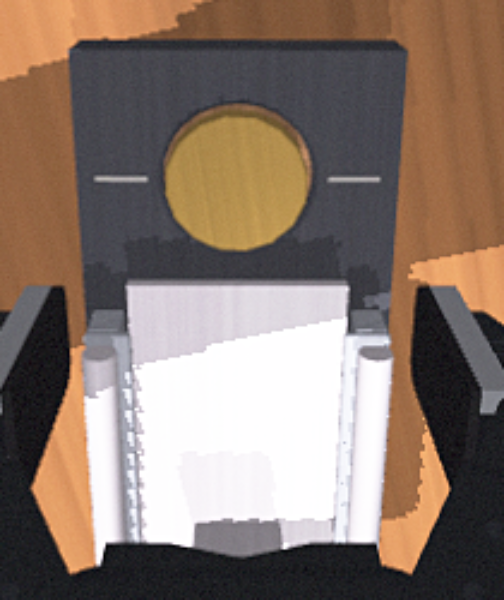

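Call:
play_rows(
  commands=[
    [[0.15,-0.03,0,-0.03,0.07],[0.15,-0.09,0,-0.05,0.145],[0.15,-0.16,0,-0.05,0.22],[0.15,-0.23,0,-0.05,0.295],[0.15,-0.3,0,-0.05,0.37],[0.15,-0.37,0,-0.05,0.445],[0.15,-0.44,0,-0.05,0.52],[0.15,-0.51,0,-0.05,0.595],[0.15,-0.57,0,-0.05,0.67],[0.15,-0.61,-0.005,-0.05,0.745],[0.15,-0.6265,-0.005,-0.05,0.82],[0.15,-0.6265,-0.005,-0.05,0.895]],
  ],
)

```text
clock: 10.8
tcp_pos: [0.5395, -0.1506, 0.1102]
orientation: [3.139, -0.101, -0.003]
contact_force: [0.3, -0.0, 0.8]
grip_width: 0.0363
gripper_force: 0.0
```

Call:
play_rows(
  commands=[
    [[0.15,0,0,0,0.06],[0.15,0,0,0,0.105],[0.15,0,0,0,0.105],[0.15,0,0,0,0.105]],
  ],
)

```text
clock: 11.13
tcp_pos: [0.5401, -0.1492, 0.1102]
orientation: [3.122, -0.344, -0.003]
contact_force: [0.8, -0.3, -0.8]
grip_width: 0.0359
gripper_force: 0.0
```

```bash
python3 - <<'E'
from h import *
o=get_obs(); print(o["clock"],o["tcp_pos"],axes(o),o["grip_width"],np.round(o["joints"],2),go(o,[.5417,-.1493,.0595]))
p=viewer.grab_frame("wrist")
print(project(p,[o["tcp_pos"],[.5417,-.1493,.07]],o))
u=np.array([.2198,.9755]);v=np.array([.9755,-.2198]); c=np.array([.5417,-.1493])
print(project(p,[[*(c+a*v+b*u),.07] for a,b in ((-.015,-.006),(.015,-.006),(.015,.006),(-.015,.006))],o).round(1).tolist())
save(p,"w7")
E
```

```text
11.1333 [ 0.54013972 -0.1492327   0.11022992] xang -12.57 yang -102.57 zaxis [-2.e-03 -5.e-04 -1.e+00] 0.03594666239690015 [-0.45  0.57  0.82  1.98 -0.56  0.84 -1.11] [ 0.0081 -0.0016  0.2536]
[[322.46265827 258.11694944]
 [321.50434784 223.74782968]]
[[330.9, 245.8], [331.6, 200.7], [311.6, 200.7], [311.9, 245.7]]
```

View pics/w7.png

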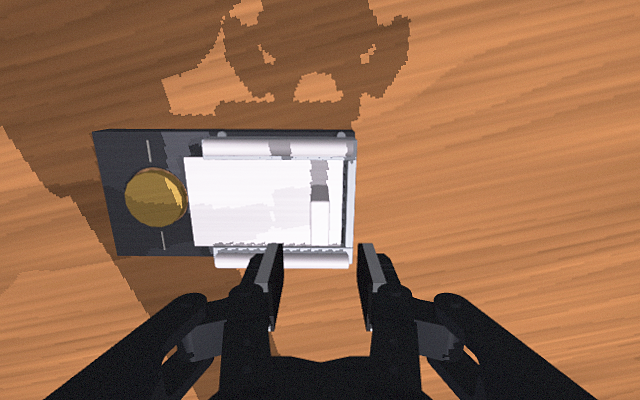

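Call:
play_rows(
  commands=[
    [[0.15,0.008,-0.002,0.03,0],[0.15,0.008,-0.002,0.08,0],[0.15,0.008,-0.002,0.14,0],[0.15,0.008,-0.002,0.19,0],[0.15,0.008,-0.002,0.23,0],[0.15,0.008,-0.002,0.25,0],[0.15,0.008,-0.002,0.25,0]],
  ],
)

```text
clock: 11.77
tcp_pos: [0.5415, -0.1492, 0.0599]
orientation: [3.122, -0.348, -0.003]
contact_force: [-0.0, -0.6, -0.4]
grip_width: 0.036
gripper_force: 0.0
```

Call:
play_rows(
  commands=[
    [[1,0,0,0,0],[1,0,0,0,0],[1,0,0,0,0],[1,0,0,0,0],[1,0,0,0,0],[1,0,0,0,0]],
  ],
  grip_force=40,
)

```text
clock: 12.27
tcp_pos: [0.5427, -0.1496, 0.0617]
orientation: [3.122, -0.348, 0.001]
contact_force: [-0.7, -0.4, 3.9]
grip_width: 0.0106
gripper_force: 40.9
```

Call:
play_rows(
  commands=[
    [[1,0,-0.01,0,0],[1,0,-0.03,0,0],[1,0,-0.05,0,0],[1,0,-0.07,0,0],[1,0,-0.09,0,0],[1,0,-0.11,0,0],[1,0,-0.13,0,0],[1,0,-0.145,0,0],[1,0,-0.15,0,0],[1,0,-0.15,0,0],[1,0,-0.15,0,0],[1,0,-0.15,0,0]],
  ],
)

```text
clock: 13.27
tcp_pos: [0.549, -0.122, 0.0617]
orientation: [3.119, -0.349, 0.002]
contact_force: [-1.6, -7.3, 5.5]
grip_width: 0.0106
gripper_force: 41.0
```

```bash
python3 - <<'E'
from h import *
o=get_obs(); t=np.array(o["tcp_pos"]); u=np.array([.2198,.9755])
print(o["clock"],t,axes(o),o["grip_width"],"travel mm",(t[:2]@u-np.array([.5427,-.1496])@u)*1000,"rel rest tab", (t[:2]-[.5417,-.1493])@u*1000,"F",np.array(o["contact_force"])[:2]@u,o["contact_force"])
p=viewer.grab_frame("wrist"); q=cv2.resize(p["pixels"][110:310,60:420],None,fx=2.2,fy=2.2); cv2.imwrite("pics/w8.png",cv2.cvtColor(q,cv2.COLOR_RGB2BGR))
E
```

```text
13.2667 [ 0.54898645 -0.12195151  0.06166013] xang -12.78 yang -102.78 zaxis [ 9.0e-04 -2.9e-03 -1.0e+00] 0.010635997046585886 travel mm 28.35286643775657 rel rest tab 28.280016437756547 F -7.495970424658973 [-1.57386609 -7.32961011  5.4919581 ]
```

View pics/w8.png

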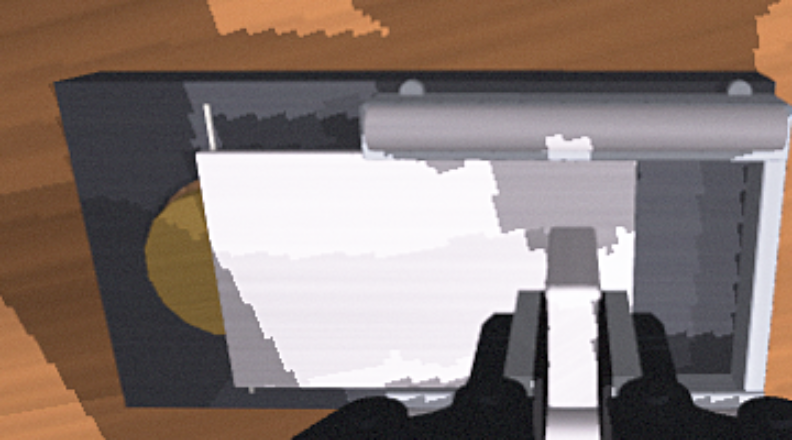

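Call:
play_rows(
  commands=[
    [[1,0,-0.003,0,0],[1,0,-0.0075,0,0],[1,0,-0.0075,0,0],[1,0,-0.0075,0,0],[1,0,-0.0075,0,0],[1,0,-0.0075,0,0],[1,0,-0.0075,0,0],[1,0,-0.0075,0,0],[1,0,-0.0075,0,0],[1,0,-0.0075,0,0],[1,0,-0.0075,0,0],[1,0,-0.0075,0,0]],
  ],
)

```text
clock: 14.32
tcp_pos: [0.5493, -0.1207, 0.0616]
orientation: [3.119, -0.35, 0.002]
contact_force: [-2.0, -7.4, 4.1]
grip_width: 0.0105
gripper_force: 41.0
```

```bash
python3 - <<'E'
from h import *
o=get_obs(); t=np.array(o["tcp_pos"]); u=np.array([.2198,.9755])
tr=(t[:2]@u-np.array([.5427,-.1496])@u)*1000; F=np.array(o["contact_force"])[:2]@u; print(tr,F,o["gripper_force"])
if 27.5<tr<32 and F<-5: print(r.hand_in())
E
```

```text
29.630901556426043 -7.625235878699783 40.991599559783936
the job is handed in; nothing more can be done
None
```

The job is handed in: the blank looked flat in the nest, and the gripper was holding the shutter at about 29.6 mm of travel against about 7.6 N of spring force; no verdict came back.

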